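Set the count dial and start the fittings counter

TASK

Using fingertip friction, without gripping anything, turn the counting machine's black knurled dial click by click until its white pointer has clicked in at the green peg. Then press the yellow start button all the way down, let it spring back, and move clear. Leave the loose fittings (white tee, brass nipple, red-handled valve) standing where they are: do not push or lift them.

Things in the scene. Friction and masses are not known exactly. Their poses are not given: they have to be found in the camera images.
- machine: counting machine, fixed: grey control desk 170 x 280 mm, 60 mm high, with a blue feeder block 120 x 240 mm, 66 mm high (a steel bowl on it reaches 88 mm) beyond its +x edge. Origin at the desk's underside; desk spans x -85..85, y -135..145 mm in its own frame; the dial axis stands at its (0, -50) mm. Its yaw and place vary.
- dial (a joint): turn of the dial (rad), positive anticlockwise from above; 0 at the start, pointer along the machine's +x. A detent every 0.524 rad (30 deg), end stops at +-1.8. Getting over a click takes about 0.07 Nm (2 N at 35 mm radius); let go between two detents it springs to the nearer one, let go in one it stays there
- dial_top (a point): centre of the dial's flat top, 78 mm above the table. Black disc 95 mm in diameter (too wide to pinch), its side ribbed all round, its underside 3 mm and top 18 mm above the desk; the top is flat, free for a fingertip. The dial is sprung: it gives straight down by up to 6 mm at 1.6 N per mm, then is solid. A fingertip dragged round at 7 N press creeps: the dial follows 80 to 90 %
- pointer (a point): point that turns with the dial, on the line of the white pointer bar (24 to 45 mm from the axis, on the dial's top), carried out to 60 mm from the axis, where the circle of pegs lies
- green_peg: the green peg that marks the wanted setting: fixed, 14 mm in diameter, 6 mm high, on the desk, 60 mm from the dial axis, exactly in the direction of a detent one or two clicks to either side of the start. Three white pegs of the same size mark the other three of these places. Origin at the peg's foot
- start_top (a point): centre of the top of the yellow start button, 30 mm in diameter, on a black housing on the desk at the machine's (-35, 95) mm; it is pressed straight down
- start (a joint): travel of the start button (m): 0 up, 0.006 fully down; fully down takes 5 N, it springs back
- tee: loose white plastic tee, 70 x 55 mm, 38 mm high, lying on the table on the robot's side of the machine; origin at its underside. Bystander
- nipple: loose brass nipple standing on the desk, beyond the start button, 37 mm in diameter, 38 mm high; origin at its underside. Bystander
- valve: loose white valve with a red bar handle, 80 x 34 mm, 47 mm high, on the table at the machine's -y side; origin at its underside. Bystander

How it is judged:
By the outcome, as a careful person would: the job done as asked, in the order asked, and still so for the second after the job is handed in, with the robot touching nothing.
It also fails if it takes over 54 s, if anything falls off the work surface, if the arm or the gripper's body presses on something with over 40 N, if the wrist force passes 120 N, or if a joint passes its speed limit or range.

ROBOT

A 7-joint arm with a two-finger parallel gripper is mounted at the origin on the work surface. World frame = base frame: x ahead of the robot, y to its left, z up, the work surface at z = 0. Lengths are in m, angles in rad, forces in N, time in s.
With the tool pointing down it reaches from about 0.425 to 0.925 m from the base axis. Payload 6.8 kg.
Tool frame: the origin (TCP) lies between the finger pads; the fingertips stand 22 mm ahead of it and the grasp point (between the pads) lies 3 mm ahead of it (bot.tip_reach is the distance from the TCP to the fingertips, in m); z points along the fingers, x is the direction in which the jaws open and shut, and the axes are right-handed (so a half turn about z gives the same grasp; the last joint's range is limited). The gripper opens to 85 mm and grips with 20 to 120 N. Pads are 22 mm wide; open, the fingers measure 114 mm over their backs; the gripper's body (76 mm by 85 mm) begins 54 mm behind the grasp point. The pads swing forward as they close: fully open they stand 13 mm farther back than shut.
Start: joints at [-1.439, 0.477, 0.022, 1.555, -0.011, 1.109, -0.083], TCP at [0.16, 0.656, 0.253] pointing down, gripper open.
Joint ranges: [-2.96, 2.96], [-0.34, 2.1], [-1.41, 1.46], [0.24, 2.44], [-1.37, 4.51], [0.17, 1.92], [-2.96, 2.96]. Speed limits (rad/s): [2.39, 2.39, 3.14, 3.14, 3.14, 3.14, 3.14].

INTERFACE

Orientations are given as a unit quaternion [w, x, y, z].
In Python, from station import bot gives the robot as it stands.
- The arm moves only by the tool step_arm, never from a script. Its argument "targets" is a list of rows, each a list of 5 numbers: the shift along the tool's x, y, z in mm, then the turn about the tool's z in degrees, then the closure, from 0 (fully open) to 1 (shut). In form: [[dx, dy, dz, spin, jaw], ...]. A call has 1 to 20 rows; each row is the pose to reach, as a shift and turn from the pose commanded when the call began, along the tool's axes at that moment; what a row does not reach only later rows make up. A row lasts 1/12 s, in which the tool goes at most 41.7 mm and 7.16 degrees, less where a joint would pass 70% of its speed; a pose out of reach is approached as far as the arm can. A call with a gripper value outside its range is refused whole. The fingers move at their own pace and stop on an object; "newtons" is the grip in N (left out, the last holds). Time passes only in rows, so rows that repeat a pose let the fingers close. It gives the time, the measured TCP pose, the force and the opening at its end, in the units of the state.
- bot.get_obs(): the state, without advancing time (a new reading comes with each control period).
- bot.read_camera(name): name is "scene" or "top" or "wrist"; returns a dict with "frame" (480x640x3 uint8, red, green, blue), "z_map" (480x640 float32, m along the optical axis (not along the pixel's ray), 0 where there is no reading), "fov_y" (degrees; the focal length in pixels is half the picture's height over the tangent of half this angle, whatever the lens; pixels are square), "cx", "cy" (the principal point, pixels), "R" (3x3) and "t" (3): a world point X has camera coordinates R X + t. Camera axes: x right, y down, z forward; pixel columns grow to the right and rows downward; lengths in m; the calibration is good to about 2 mm. A picture is of the moment at which its call begins.
- bot.hand_in(): hands the job in, once; it reports no verdict.
The state is a dict: "t": time; "q": joint angles; "joint_vel": joint speeds; "joint_torque": joint torques, N m; "eef_pos": TCP position; "tool_rot": TCP orientation; "contact_force": force on the tool from outside, world axes, zero at the start; "torque": the same for the moment, N m; "gripper_width": opening from 0.0 (shut) to 1.0 (fully open).
Only numpy, scipy, OpenCV 4.12 (cv2) and the standard library are available. Lean on these libraries where they do the work, as an engineer would, in place of code of your own. Each camera call takes 0.05 s, during which the arm holds its last target.

## Working session

There is one attempt and no reset: what is moved stays moved. The work goes in short steps, Python scripts to look and compute and a tool call to move; the robot and the scene stay as the last step left them, time stands still between calls to the robot, and variables do not carry over. Pictures are saved under pics/ and viewed, and the job is handed in when it is done.

Besides the shell and the picture viewer there is one more tool, called after "Request:" as a command line: name --pt "numbers of a row" for each row, then --argument value for the rest. step_arm: Moves the arm, as the interface text tells. Its arguments: {"type":"object","properties":{"targets":{"type":"array"},"newtons":{"type":"number"}},"required":["targets"]}

```bash
mkdir -p pics
cat > h.py <<'E'
import numpy as np, cv2
from station import bot
def save(n,im): cv2.imwrite('pics/'+n+'.png',im[:,:,::-1])
def f(c): return 240/np.tan(np.radians(c['fov_y']/2))
def deproj(c,u,v,z=None):
    # point from depth, or on world plane z
    d=np.array([(u-c['cx'])/f(c),(v-c['cy'])/f(c),1.0]); R=np.array(c['R']);t=np.array(c['t'])
    o=-R.T@t; r=R.T@d
    if z is not None: return o+r*(z-o[2])/r[2]
    return o+r*c['z_map'][int(round(v)),int(round(u))]
E
python3 - <<'E'
from h import *
import pickle
for n in ['scene','top']:
    c=bot.read_camera(n); save(n+'0',c['frame']); pickle.dump(c,open(n+'0.pkl','wb'))
o=bot.get_obs(); print(o['t'],o['eef_pos'],o['tool_rot'],o['contact_force'],o['gripper_width'],bot.tip_reach)
E
```

```text
0.1 [0.16021693 0.65521113 0.25240722] [ 5.58579792e-04  7.86601562e-01  6.17460368e-01 -6.03269603e-04] [-0.08300634  0.46897625 -0.10655851] 0.9988573605895342 0.022
```

View pics/scene0.png

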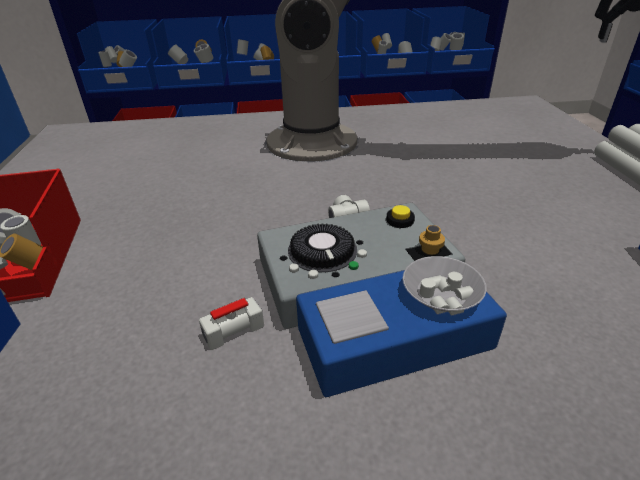

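View pics/top0.png

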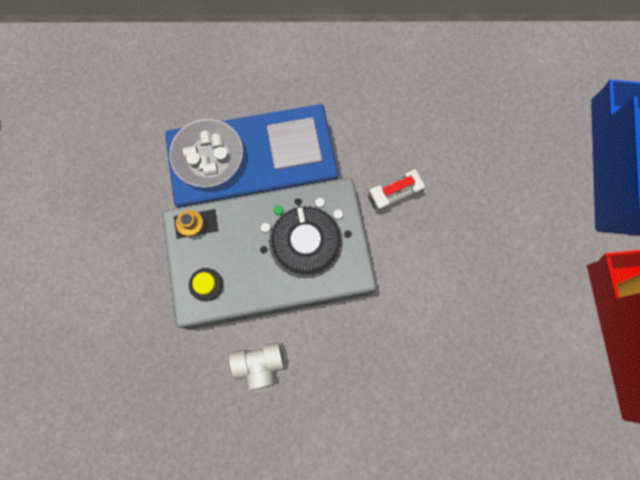

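Run:
```python
from h import *
import pickle
c=pickle.load(open('top0.pkl','rb'))
im=c['frame'][170:340,150:390]; save('crop0',cv2.resize(im,None,fx=3.3,fy=3.3,interpolation=cv2.INTER_CUBIC))
print(f(c),c['R'],c['t'])
hsv=cv2.cvtColor(c['frame'],cv2.COLOR_RGB2HSV)
def cen(lo,hi,win):
    m=cv2.inRange(hsv,lo,hi); w=np.zeros_like(m); u0,v0,u1,v1=win; w[v0:v1,u0:u1]=m[v0:v1,u0:u1]
    M=cv2.moments(w,True); return M['m10']/M['m00'],M['m01']/M['m00'],M['m00']
g=cen((50,120,60),(75,255,255),(260,190,300,230)); y=cen((25,180,120),(35,255,255),(180,260,230,310))
print(g,deproj(c,*g[:2],z=.066)); print(y,deproj(c,*y[:2]))
for p in [(306,239),(203,283),(278,211),(265,227),(320,202),(338,214),(189,223),(258,365),(397,189)]: print(p,deproj(c,*p))
# dial disc
z=c['z_map'];R=c['R'];
vv,uu=np.mgrid[190:290,255:355]
P=np.array([deproj(c,u,v) for u,v in zip(uu.ravel(),vv.ravel())])
m=(abs(P[:,2]-.078)<.006)
pts=P[m][:,:2].astype(np.float32); print(m.sum(), cv2.minEnclosingCircle(pts), pts.mean(0), np.median(P[m][:,2]))
# desk rect
vv,uu=np.mgrid[160:340,150:390]
P=np.array([deproj(c,u,v) for u,v in zip(uu.ravel(),vv.ravel())])
m=(abs(P[:,2]-.06)<.006)
r=cv2.minAreaRect(P[m][:,:2].astype(np.float32)); print(r,np.median(P[m][:,2]))
```

```text
497.5816644800085 [[-2.36383516e-03 -9.99996413e-01 -1.25962243e-03]
 [-9.72897866e-01  2.59103030e-03 -2.31220735e-01]
 [ 2.31223169e-01  6.78916277e-04 -9.72900501e-01]] [-0.05615684  0.5411848   0.6301791 ]
(277.9491525423729, 209.64406779661016, 59.0) [ 0.59020008 -0.00153833  0.066     ]
(203.23772609819122, 282.67700258397934, 387.0) [0.48402311 0.09513107 0.0811978 ]
(306, 239) [ 0.54442212 -0.04156813  0.07800055]
(203, 283) [0.48360505 0.09544902 0.08109867]
(278, 211) [ 0.588483   -0.00156569  0.06508648]
(265, 227) [0.56488117 0.01619133 0.06592251]
(320, 202) [ 0.60101564 -0.06093526  0.06702768]
(338, 214) [ 0.58308682 -0.08616619  0.06755343]
(189, 223) [0.56220195 0.11461718 0.09694997]
(258, 365) [0.37699978 0.02483092 0.03536141]
(397, 189) [ 0.62718906 -0.17392523  0.04720861]
3528 ((0.5459566712379456, -0.040114324539899826), 0.047863949090242386) [ 0.54468507 -0.04009249] 0.07729750225603982
((0.5703103542327881, 0.02036455273628235), (0.24113871157169342, 0.2795000672340393), 10.57776165008545) 0.0598221168693398
```

View pics/crop0.png

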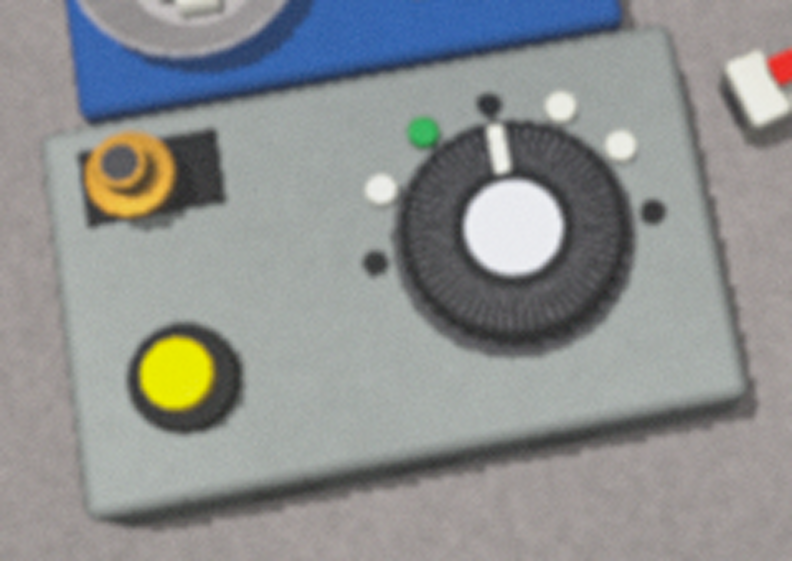

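```bash
cat >> h.py <<'E'
from scipy.spatial.transform import Rotation as Ro
def shift(X):
    o=bot.get_obs(); q=o['tool_rot']; M=Ro.from_quat([q[1],q[2],q[3],q[0]]).as_matrix()
    print('t',o['t'],'pos',o['eef_pos'],'F',o['contact_force'],'w',o['gripper_width'],'xang',np.degrees(np.arctan2(M[1,0],M[0,0])))
    print('shift mm',1000*M.T@(np.array(X)-o['eef_pos']))
E
python3 -c "
from h import *
shift([.546,-.040,.15])"
```

```text
t 0.1 pos [0.16021693 0.65521113 0.25240722] F [-0.08300634  0.46897625 -0.10655851] w 0.9988573605895342 xang 76.26185086407807
shift mm [-583.53567837  539.83465301  103.4359136 ]
```

Request:
step_arm --pt "-583 540 40 0 0.3" --pt "-583 540 40 0 0.3" --pt "-583 540 40 0 0.3" --pt "-583 540 40 0 0.3" --pt "-583 540 40 0 0.3" --pt "-583 540 40 0 0.3" --pt "-583 540 40 0 0.3" --pt "-583 540 40 0 0.3" --pt "-583 540 40 0 0.3" --pt "-583 540 40 0 0.3" --pt "-583 540 40 0 0.3" --pt "-583 540 40 0 0.3" --pt "-583 540 40 0 0.3" --pt "-583 540 40 0 0.3" --pt "-583 540 40 0 0.3" --pt "-583 540 40 0 0.3" --pt "-583 540 40 0 0.3" --pt "-583 540 40 0 0.3" --pt "-583 540 40 0 0.3" --pt "-583 540 40 0 0.3"

```text
t: 1.77
eef_pos: [0.5484, -0.0471, 0.2133]
tool_rot: [0.002, 0.789, 0.614, -0.001]
contact_force: [-0.5, -1.2, -0.2]
gripper_width: 0.698
```

Request:
step_arm --pt "0 0 0 0 0.3" --pt "0 0 0 0 0.3" --pt "0 0 0 0 0.3" --pt "0 0 0 0 0.3"

```text
t: 2.1
eef_pos: [0.5459, -0.037, 0.2132]
tool_rot: [-0.001, 0.786, 0.619, 0.0]
contact_force: [-0.8, 0.2, -0.8]
gripper_width: 0.699
```

Run:
```python
from h import *
shift([.546,-.040,.13])
c=bot.read_camera('wrist'); save('w1',c['frame']); 
import pickle; pickle.dump(c,open('w1.pkl','wb'))
```

```text
t 2.1 pos [ 0.54587271 -0.03696995  0.21319023] F [-0.77281244  0.20500178 -0.83203915] w 0.6988222477238346 xang 76.420150407838
shift mm [-2.97488816  0.89498755 83.18749987]
```

View pics/w1.png

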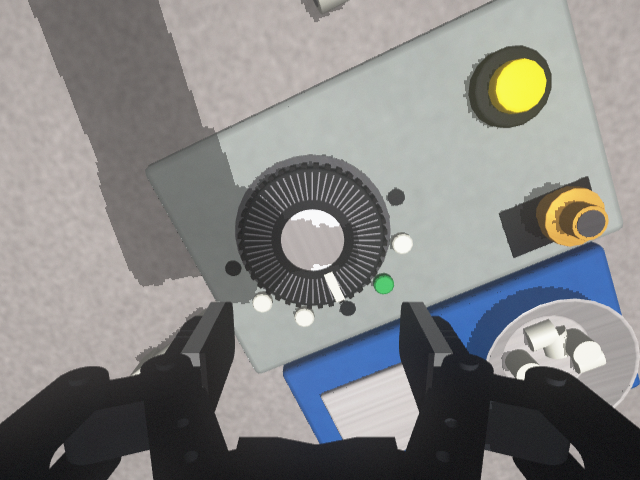

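Run:
```python
from h import *
import pickle
c=pickle.load(open('w1.pkl','rb'))
print(deproj(c,312,239,z=.078),deproj(c,519,86,z=.081),deproj(c,384,284,z=.066))
shift([.546,-.040,.13])
```

```text
[ 0.54503068 -0.04045479  0.078     ] [0.484261   0.09516988 0.081     ] [ 0.59070802 -0.00103236  0.066     ]
t 2.15 pos [ 0.54593466 -0.03710845  0.21326675] F [ 0.4763564  -0.91009822  0.67180609] w 0.6976828476618488 xang 76.41825038898408
shift mm [-2.84843018  0.78367586 83.26457583]
```

Request:
step_arm --pt "-3 1 30 0 0.3" --pt "-3 1 60 0 0.3" --pt "-3 1 85 0 0.3" --pt "-3 1 100 0 0.3" --pt "-3 1 106 0 0.3" --pt "-3 1 106 0 0.3" --pt "-3 1 106 0 0.3"

```text
t: 2.73
eef_pos: [0.547, -0.0415, 0.1079]
tool_rot: [0.0, 0.786, 0.618, 0.0]
contact_force: [-0.5, -0.7, -0.3]
gripper_width: 0.701
```

Run:
```python
from h import *
shift([.546,-.040,.10])
c=bot.read_camera('wrist'); save('w2',c['frame'])
```

```text
t 2.7333 pos [ 0.54699951 -0.04150855  0.10792213] F [-0.46691309 -0.65349833 -0.30136742] w 0.7008675995876816 xang 76.3082506223767
shift mm [ 1.22646206 -1.33252171  7.92180993]
```

View pics/w2.png

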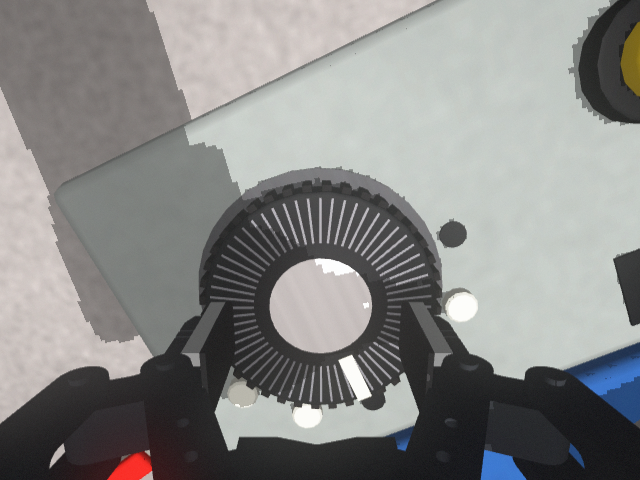

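Request:
step_arm --pt "1 -1 0 0 0.4" --pt "1 -1 2 0 0.4" --pt "1 -1 4 0 0.4" --pt "1 -1 6 0 0.4" --pt "1 -1 6 0 0.4"

```text
t: 3.2
eef_pos: [0.5457, -0.0408, 0.1011]
tool_rot: [-0.0, 0.787, 0.617, -0.0]
contact_force: [0.2, 0.0, 0.0]
gripper_width: 0.599
```

Request:
step_arm --pt "0 0 2 0 0.4" --pt "0 0 4 0 0.4" --pt "0 0 4 0 0.4"

```text
t: 3.45
eef_pos: [0.5457, -0.0408, 0.0968]
tool_rot: [-0.0, 0.787, 0.617, -0.0]
contact_force: [0.3, 0.3, -0.5]
gripper_width: 0.599
```

Request:
step_arm --pt "0 0 2 0 0.4" --pt "0 0 2 0 0.4"

```text
t: 3.62
eef_pos: [0.5459, -0.0409, 0.0951]
tool_rot: [0.0, 0.787, 0.617, -0.0]
contact_force: [-1.3, -0.1, 2.2]
gripper_width: 0.6
```

Request:
step_arm --pt "0 0 1 0 0.4" --pt "0 0 2 0 0.4" --pt "0 0 3 0 0.4" --pt "0 0 3 0 0.4"

```text
t: 3.95
eef_pos: [0.5459, -0.0409, 0.0925]
tool_rot: [-0.0, 0.787, 0.617, 0.0]
contact_force: [-2.4, -0.1, 6.7]
gripper_width: 0.604
```

Request:
step_arm --pt "0 0 0 -3 0.4" --pt "0 0 0 -6 0.4" --pt "0 0 0 -9 0.4" --pt "0 0 0 -12 0.4" --pt "0 0 0 -15 0.4" --pt "0 0 0 -18 0.4" --pt "0 0 0 -18 0.4"

```text
t: 4.53
eef_pos: [0.5463, -0.0409, 0.0928]
tool_rot: [0.0, 0.679, 0.734, 0.0]
contact_force: [-1.0, 0.1, 6.5]
gripper_width: 0.598
```

Run:
```python
from h import *
print(bot.get_obs()['torque'])
shift([.546,-.040,.0925])
c=bot.read_camera('wrist'); save('w3',c['frame'])
c=bot.read_camera('scene'); save('s3',cv2.resize(c['frame'][190:300,230:400],None,fx=4,fy=4))
```

```text
[-0.0266186   0.25039905  0.06411236]
t 4.5333 pos [ 0.54634339 -0.04091977  0.09278677] F [-1.03945659  0.06691865  6.52108754] w 0.5979188913826753 xang 94.41793681209266
shift mm [ 0.94345822 -0.27181543  0.28659834]
```

View pics/w3.png

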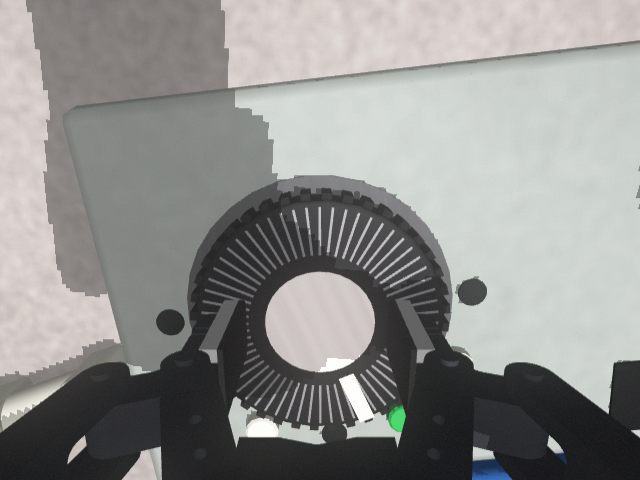

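View pics/s3.png

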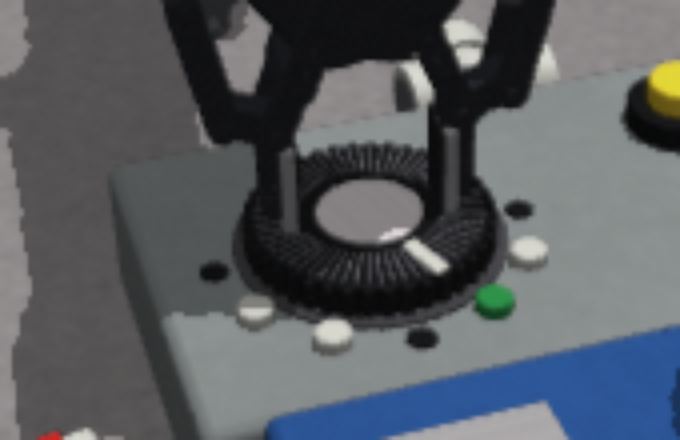

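Request:
step_arm --pt "0 0 0 -3 0.4" --pt "0 0 0 -6 0.4" --pt "0 0 0 -9 0.4" --pt "0 0 0 -12 0.4" --pt "0 0 0 -14 0.4" --pt "0 0 0 -14 0.4"

```text
t: 5.13
eef_pos: [0.5466, -0.0409, 0.0929]
tool_rot: [0.001, 0.585, 0.811, 0.001]
contact_force: [-0.6, -0.1, 5.4]
gripper_width: 0.602
```

Run:
```python
from h import *
print(bot.get_obs()['torque'])
c=bot.read_camera('scene'); save('s4',cv2.resize(c['frame'][190:300,230:400],None,fx=4,fy=4))
```

```text
[ 0.0334036   0.19688947 -0.00768958]
```

View pics/s4.png

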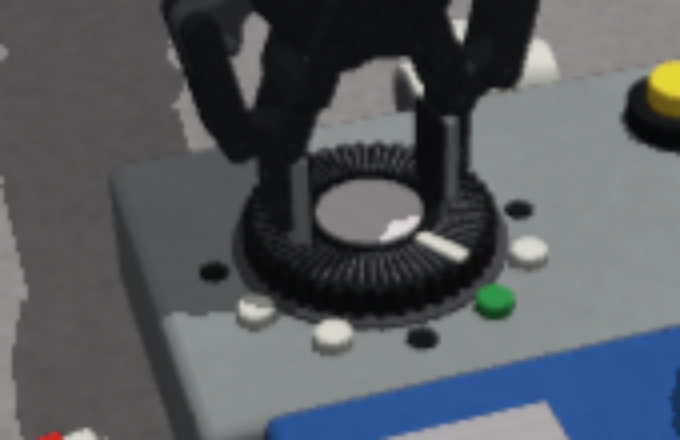

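```bash
cat >> h.py <<'E'
def pang(name='scene',pk=None):
    c=bot.read_camera(name)
    a=c['frame'].astype(int); R=np.array(c['R']);t=np.array(c['t'])
    C=np.array([.5455,-.0403,.078]); best=[]
    for d in np.arange(-40,100,1.0):
        v=[]
        for r in np.arange(.028,.043,.001):
            for w in (-.001,0,.001):
                an=np.radians(d+10.6); X=C+[r*np.cos(an)-w*np.sin(an),r*np.sin(an)+w*np.cos(an),0]
                p=R@X+t; u=f(c)*p[0]/p[2]+c['cx']; vv=f(c)*p[1]/p[2]+c['cy']; v.append(a[int(round(vv)),int(round(u))].min())
        best.append((np.mean(v),d))
    best.sort(reverse=True); print(name,[(round(x),d) for x,d in best[:5]])
    return c
E
python3 -c "
from h import *
pang('scene')"
```

```text
scene [(202, np.float64(26.0)), (201, np.float64(27.0)), (198, np.float64(25.0)), (196, np.float64(28.0)), (188, np.float64(29.0))]
```

Request:
step_arm --pt "0 0 -2 0 0.4" --pt "0 0 -4 0 0.4" --pt "0 0 -6 0 0.4" --pt "0 0 -12 0 0.4" --pt "0 0 -30 0 0.4" --pt "0 0 -60 0 0.7" --pt "0 0 -80 0 1" --pt "0 0 -80 0 1"

```text
t: 5.9
eef_pos: [0.5483, -0.041, 0.1765]
tool_rot: [0.003, 0.586, 0.81, 0.002]
contact_force: [0.7, 0.1, 0.1]
gripper_width: 0.18
```

Run:
```python
from h import *
c=pang('scene'); save('s5',cv2.resize(c['frame'][190:300,230:400],None,fx=4,fy=4))
c=pang('wrist'); save('w5',c['frame'])
shift([.4838,.0952,.125])
```

```text
scene [(202, np.float64(31.0)), (201, np.float64(30.0)), (200, np.float64(32.0)), (195, np.float64(29.0)), (193, np.float64(33.0))]
wrist [(109, np.float64(97.0)), (107, np.float64(61.0)), (107, np.float64(91.0)), (107, np.float64(95.0)), (106, np.float64(79.0))]
t 6.0 pos [ 0.54614681 -0.04072536  0.17304224] F [-0.44183443  0.40278239 -0.44167137] w 0.009646136756248602 xang 108.26888090369359
shift mm [148.62853282 -16.66808885  47.98560357]
```

View pics/w5.png

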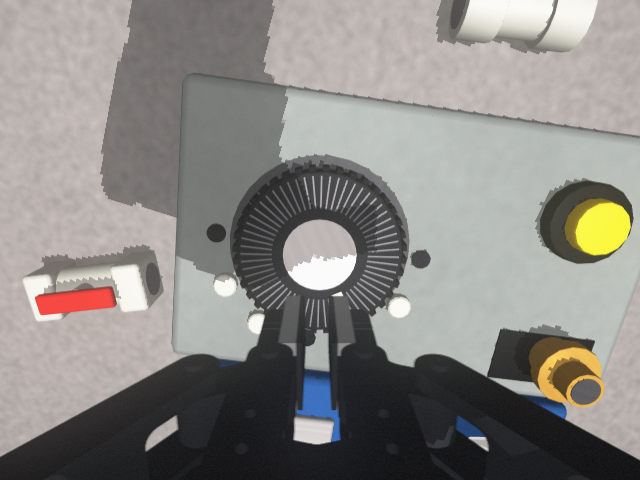

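View pics/s5.png

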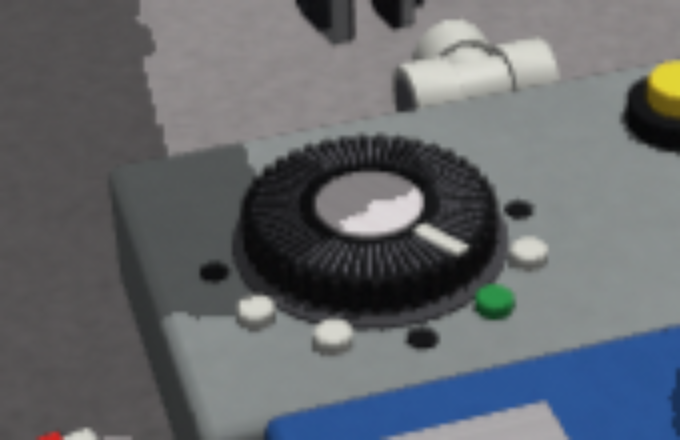

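Request:
step_arm --pt "40 -4 0 0 1" --pt "80 -9 0 0 1" --pt "120 -13 0 0 1" --pt "149 -17 0 0 1" --pt "149 -17 30 0 1" --pt "149 -17 48 0 1" --pt "149 -17 55 0 1" --pt "149 -17 55 0 1" --pt "149 -17 55 0 1"

```text
t: 6.75
eef_pos: [0.4828, 0.0948, 0.1169]
tool_rot: [-0.0, 0.586, 0.81, -0.001]
contact_force: [0.7, 0.5, 0.2]
gripper_width: 0.0
```

Run:
```python
from h import *
shift([.484,.0952,.1])
```

```text
t 6.75 pos [0.48280665 0.09476255 0.11689578] F [0.6768747  0.48131348 0.16555295] w 0.0002105948576865608 xang 108.20642864230716
shift mm [ 0.04722806  1.29955865 16.89353924]
```

Request:
step_arm --pt "0 1 6 0 1" --pt "0 1 10 0 1" --pt "0 1 13 0 1" --pt "0 1 15 0 1" --pt "0 1 17 0 1" --pt "0 1 17 0 1"

```text
t: 7.25
eef_pos: [0.4844, 0.0955, 0.1004]
tool_rot: [0.0, 0.586, 0.81, 0.0]
contact_force: [0.1, -1.4, 3.8]
gripper_width: -0.001
```

Request:
step_arm --pt "0 0 1 0 1" --pt "0 0 2 0 1" --pt "0 0 3 0 1" --pt "0 0 3 0 1"

```text
t: 7.58
eef_pos: [0.4844, 0.0956, 0.098]
tool_rot: [0.0, 0.586, 0.81, 0.0]
contact_force: [-2.2, -0.4, 10.3]
gripper_width: 0.001
```

Request:
step_arm --pt "0 0 1 0 1" --pt "0 0 2 0 1" --pt "0 0 2 0 1"

```text
t: 7.83
eef_pos: [0.4846, 0.0956, 0.0976]
tool_rot: [0.0, 0.586, 0.81, 0.001]
contact_force: [-7.5, -3.7, 31.5]
gripper_width: 0.002
```

Run:
```python
from h import *
c=bot.read_camera('scene'); save('s6',cv2.resize(c['frame'][180:290,340:500],None,fx=4,fy=4))
```

```text
(no output)
```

View pics/s6.png

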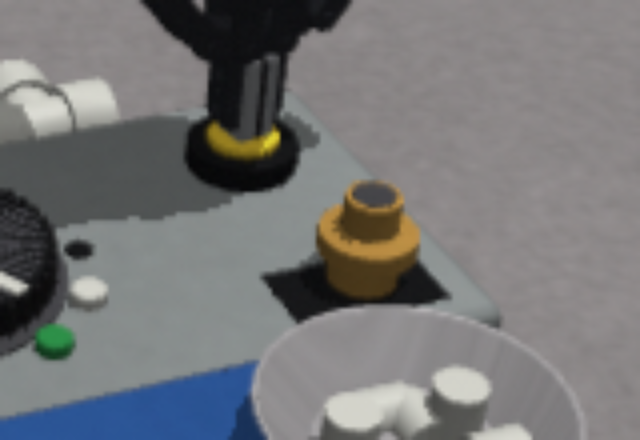

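Solid stop reached (31 N, no further travel). The picture shows the button down under the fingertips at about (243,140). Now lifting clear.

Request:
step_arm --pt "0 0 -3 0 1" --pt "0 0 -6 0 1" --pt "0 0 -10 0 1" --pt "0 0 -20 0 1" --pt "0 0 -50 0 1" --pt "0 0 -90 0 1" --pt "0 0 -120 0 1" --pt "0 0 -140 0 1" --pt "0 0 -140 0 1" --pt "0 0 -140 0 1" --pt "0 0 -140 0 1"

```text
t: 8.8
eef_pos: [0.4832, 0.0957, 0.2346]
tool_rot: [-0.001, 0.586, 0.81, -0.001]
contact_force: [-0.0, 0.4, -1.0]
gripper_width: 0.001
```

Run:
```python
from h import *
c=pang('scene'); save('s7',c['frame'])
c=bot.read_camera('wrist'); save('w7',c['frame']); c2=bot.read_camera('top'); save('t7',c2['frame'])
print(bot.get_obs()['eef_pos'],bot.get_obs()['contact_force'])
```

```text
scene [(192, np.float64(31.0)), (191, np.float64(30.0)), (189, np.float64(32.0)), (185, np.float64(29.0)), (183, np.float64(33.0))]
[0.48310033 0.09545668 0.23397121] [-0.42927095  0.64717293  0.32567756]
```

View pics/s7.png

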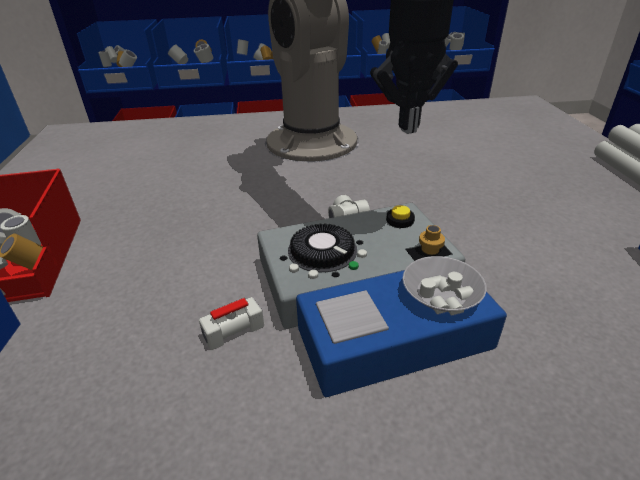

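View pics/w7.png

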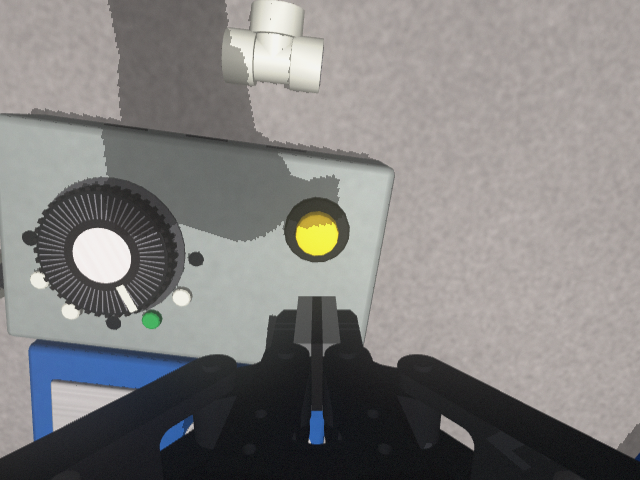

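Run:
```python
from h import *
c=pang('wrist')
C=deproj(c,102,255,z=.078)
for p,z in [((127,299),.078),((132,308),.078),((151,320),.066),((182,297),.066),((113,322),.06),((70,311),.066)]:
    X=deproj(c,*p,z=z); d=X-C; print(p,X,np.degrees(np.arctan2(d[1],d[0]))-10.6)
save('w7c',cv2.resize(c['frame'][160:360,0:240],None,fx=3.3,fy=3.3))
c=pang('top')
```

```text
wrist [(230, np.float64(29.0)), (230, np.float64(28.0)), (230, np.float64(30.0)), (229, np.float64(31.0)), (229, np.float64(27.0))]
(127, 299) [ 0.57265164 -0.01778053  0.078     ] 29.699767095010614
(132, 308) [ 0.57841555 -0.0129917   0.078     ] 29.598772457900367
(151, 320) [ 0.59062144 -0.00109977  0.066     ] 30.75023171733649
(182, 297) [0.56494716 0.01679456 0.066     ] 60.813354987815906
(113, 322) [ 0.60513745 -0.03013611  0.06      ] -0.5232074337264443
(70, 311) [ 0.6024946 -0.060411   0.066    ] -29.697465006183485
top [(244, np.float64(30.0)), (244, np.float64(31.0)), (242, np.float64(29.0)), (239, np.float64(32.0)), (238, np.float64(33.0))]
```

View pics/t7.png

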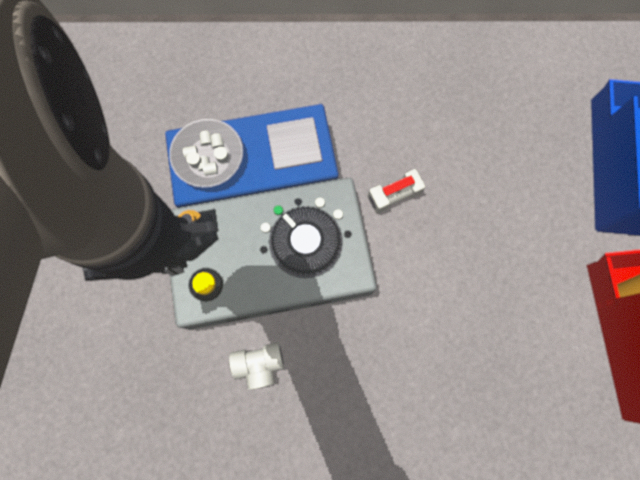

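```bash
python3 -c "
from station import bot
print(bot.hand_in(), bot.get_obs()['t'])"
```

```text
the job is handed in; nothing more can be done
the job is handed in; nothing more can be done
```

The job is done and handed in at about 9 s on the robot's clock (limit 54 s).

- **Dial:** I rested two half-open fingertips on its top with about 6.5 N and turned the tool 32° anticlockwise. The dial reached about 26.5°, and when I lifted off it clicked in at 30°. After the button press I measured the pointer at 29–31° in all three cameras, in line with the green peg at about 30.7°.
- **Start button:** I pressed it with the closed fingers until it stopped solidly. The force rose to 31.5 N with no further travel, after about 5–6 mm. I then lifted straight up to a TCP height of 0.234 m. In the last pictures the button looks back up, but I did not measure its height.
- **Loose fittings:** The tee and valve looked the same before and after in the top and scene pictures. The nipple looked unmoved in the scene view, but the arm partly hid it in the last top view.
- **Hand-in state:** The last force reading was just noise, so the arm was touching nothing. No check failed.

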